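# Slide the bearing pan to its ring and start the hotplate

## Robot

A 6-joint arm with a two-finger parallel gripper is mounted at the origin on the work surface. World frame = base frame: x ahead of the robot, y to its left, z up, the work surface at z = 0. Lengths are in m, angles in rad, forces in N, time in s.
With the tool pointing down it reaches from about 0.4 to 0.825 m from the base axis. Payload 7 kg.
Tool frame: the origin (TCP) lies at the very end of the fingers, on their centre line; the grasp point (between the pads) lies 19 mm behind it; z points along the fingers, y is the line along which they close (so a half turn about z gives the same grasp; the last joint's range is limited). The gripper opens to 88 mm and grips with 3 to 60 N. Pads are 19 mm wide; open, the fingers measure 130 mm over their backs; the gripper's body (78 mm by 193 mm) begins 47 mm behind the grasp point.
Start: joints at [-0.84, 0.359, 0.012, 0, -1.224, -0.288], TCP at [0.289, -0.61, 0.227] pointing down, gripper open.
Joint ranges: [-3.07, 3.07], [-1.43, 2.12], [-1.02, 1.25], [-3.03, 1.67], [-3.05, -0], [-3.03, 3.03]. Speed limits (rad/s): [2.39, 2.39, 3.01, 3.14, 3.14, 3.14].

## Interface

Orientations are given as [roll, pitch, yaw] about the fixed x, y, z axes, in that order (R = Rz(yaw) Ry(pitch) Rx(roll)).
In Python, from station import * gives the robot as it stands.
- The arm moves only by the tool servo_tool, never from a script. Its argument "moves" is a list of rows, each an object of numbers: "jaw": the opening, from 0 (shut) to 1 (fully open); "dx", "dy", "dz": the shift along the world's x, y, z in m; "roll": the turn about the world's z in degrees. A call has exactly 10 rows; each row shifts and turns the commanded pose from where the row before left it; what a row does not reach is not made up. A row lasts 1/8 s, in which the tool goes at most 62.5 mm and 10.7 degrees, less where a joint would pass 70% of its speed; a pose out of reach is approached as far as the arm can. A call with a gripper value outside its range is refused whole. The fingers move at their own pace and stop on an object; "newtons" is the grip in N (left out, the last holds). Time passes only in rows, so rows that do not move let the fingers close, or fill a call up. It gives the time, the measured TCP pose, the force, the opening and the grip force at its end, in the units of the state.
- get_state(): the state, without advancing time (a new reading comes with each control period).
- grab_frame(name): name is "side" or "top"; returns (picture, depth): 400x640x3 uint8, red, green, blue; 400x640 float32, m along the optical axis (not along the pixel's ray), 0 where there is no reading.
- calibration(name): a dict with "intrinsics" (3x3 intrinsics, pixels), "R" (3x3) and "t" (3): a world point X has camera coordinates R X + t. Camera axes: x right, y down, z forward; pixel columns grow to the right and rows downward; lengths in m; the calibration is good to about 2 mm. A picture is of the moment at which its call begins. calibration takes no time and is no camera call.
- job_done(): hands the job in; it is judged then, once.
The state is a dict: "t": time; "q": joint angles; "qd": joint speeds; "joint_efforts": joint torques, N m; "eef_pos": TCP position; "ee_rot": TCP orientation; "force": force on the tool from outside, world axes, zero at the start; "moment": the same for the moment, N m; "width": finger opening in m; "gripper_force": force on a finger pad.
Only numpy, scipy, OpenCV 4.12 (cv2) and the standard library are available. Lean on these libraries where they do the work, as an engineer would, in place of code of your own. Each camera call takes 0.05 s, during which the arm holds its last target. There are 200 camera calls.

## Task

On the bench hotplate, take the pan with the bearing in it from the large ring to the small ring: slide it over the glass without lifting or tipping it, until the pan's round body stands wholly inside the small ring. Then switch the plate on: press the wide key fully down and let it up, and after it the narrow key, one at a time. Leave the bearing in the pan, the pan in its ring and everything else where it stands.

Things in the scene. Friction and masses are not known exactly. Their poses are not given: they have to be found in the camera images.
- hob: Two-zone hotplate, a steel box with black glass top, 340 mm (its x) by 580 mm (its y), fixed; turned by up to 0.15 rad. Origin at the centre of its underside; glass top at z = 55 mm. Keys along its -x edge, facing the robot, at x = -137, y = +45 and -45 mm, either order; the rings at x = +20, y = +150 and -150 mm, either order.
- ring_large: The large printed white circle on the glass, outer diameter 210 mm, line 5 mm wide, a small white cross at its centre; flat, no height. Origin at its centre on the glass top. The pan starts somewhere inside it.
- ring_small: The small printed white circle on the glass, outer diameter 164 mm, line 5 mm wide, a small white cross at its centre; flat, no height. Origin at its centre on the glass top. Destination of the pan.
- pan: Round steel pan, loose, 0.45 to 0.7 kg, 128 mm across the rim, 120 mm at the bottom, 60 mm high, wall 3, floor 5 mm. Origin at the centre of its underside. Level wooden stick handle along its own -x, 18 mm wide, 14 mm thick, 72 to 172 mm from its axis; starts within 0.35 rad of the hotplate's -x. Slides at 3 to 7 N; over about 5 N down on the handle tips it.
- pan_grip (a point): Point on the handle's centre line, 117 mm from the pan's axis and 47 mm above its underside; the handle can be pinched here from above, fingers closing across it.
- bearing: Steel bearing ring lying loose in the pan, 66 mm outer diameter, 32 mm bore, 18 mm high, 0.2 kg. Origin at the centre of its underside. Stays in the pan.
- key_wide (a joint): Travel of the wide key: round grey push key 40 mm in diameter in a dark round housing 56 mm in diameter. 0 = up, 0.006 m = fully down; sprung, about 1.5 N to start and 5 N to bottom; it springs back by itself.
- key_wide_top (a point): Centre of the wide key's top face, 22 mm above the glass when up (16 mm when down). Pressed straight down. The keys' places on the strip are 90 mm apart, either order.
- key_narrow (a joint): Travel of the narrow key: round grey push key 22 mm in diameter in a dark round housing 38 mm in diameter. 0 = up, 0.006 m = fully down; same spring as the wide key.
- key_narrow_top (a point): Centre of the narrow key's top face, 22 mm above the glass when up (16 mm when down).
- tin: Small round tin, 44 mm in diameter, 45 mm high, loose on the glass at the far edge midway between the rings (hotplate x = +133 mm). Origin at the centre of its underside. Leave alone.
- tube: Black bottle with a cap, 42 mm in diameter, 160 mm high, standing on the bench left of the hotplate. Origin at the centre of its underside. Leave alone.
- wrench: Steel wrench, 200 mm, lying on the bench between robot and hotplate, on the left. Origin under its middle. Leave alone.
- driver: Screwdriver, 200 mm, lying on the bench between robot and hotplate, on the right. Origin under its middle. Leave alone.
- carton: Cardboard box 90 x 60 x 55 mm on the bench right of the hotplate. Origin at the centre of its underside. Leave alone.
- plugbox: Narrow red box 100 x 30 x 30 mm on the bench right of the hotplate, nearer the robot. Origin at the centre of its underside. Leave alone.
- cup: White mug, 80 mm in diameter, 90 mm high, on the bench left of the hotplate, nearer the robot. Origin at the centre of its underside. Leave alone.
There are look-alikes about, which are no part of the job. What is shaped like the pan but yellow is not meant.

How it is judged:
By the outcome, as a careful person would: the job done as asked, in the order asked, and still so for the second after the job is handed in, with the robot touching nothing.
It also fails if it takes over 54 s, if anything falls off the work surface, if the arm or the gripper's body presses on something with over 40 N, if the wrist force passes 120 N, or if a joint passes its speed limit or range.

## Working session

There is one attempt and no reset: what is moved stays moved. The work goes in short steps, Python scripts to look and compute and a tool call to move; the robot and the scene stay as the last step left them, time stands still between calls to the robot, and variables do not carry over. Pictures are saved under pics/ and viewed, at most 10 in all, crops included, and the job is handed in when it is done.

Besides the shell and the picture viewer there is one more tool, called as name(argument=value, ...), one argument or row to a line, values as JSON. servo_tool: Moves the arm, as the interface text tells. Its arguments: {"type":"object","properties":{"moves":{"type":"array","items":{"type":"object","properties":{"jaw":{"type":"number"},"dx":{"type":"number"},"dy":{"type":"number"},"dz":{"type":"number"},"roll":{"type":"number"}}}},"newtons":{"type":"number"}},"required":["moves"]}

```bash
mkdir -p pics; ls; python3 - <<'E'
from station import *
import cv2,numpy as np
for n in("top","side"):
    p,d=grab_frame(n); cv2.imwrite(f"pics/{n}0.png",p[:,:,::-1]); np.savez(f"pics/{n}0.npz",p=p,d=d)
    c=calibration(n); print(n,np.round(c["intrinsics"],1).tolist(),np.round(-c["R"].T@c["t"],3),np.round(c["R"],3).tolist())
s=get_state();print(s)
E
```

```text
pics
top [[405.4, 0.0, 314.6], [0.0, 405.4, 203.2], [0.0, 0.0, 1.0]] [0.42  0.013 1.357] [[-0.021, -1.0, -0.004], [-0.997, 0.021, -0.073], [0.073, 0.002, -0.997]]
side [[506.2, 0.0, 323.2], [0.0, 506.2, 197.6], [0.0, 0.0, 1.0]] [ 0.271 -1.333  1.376] [[0.989, -0.15, 0.006], [-0.099, -0.683, -0.724], [0.113, 0.715, -0.69]]
{'t': 0.1, 'q': array([-8.39914372e-01,  3.59286751e-01,  1.11430772e-02, -3.05328498e-04,
       -1.22409306e+00, -2.88087544e-01]), 'qd': array([ 0.00027343, -0.00131869,  0.00094427,  0.00125058,  0.003074  ,
       -0.00128546]), 'joint_efforts': array([-3.03513603e-03, -5.84163415e+01,  2.93753350e+01,  7.01548934e+00,
        1.01879545e-02, -4.48532705e-05]), 'eef_pos': array([ 0.28899178, -0.60951978,  0.22573217]), 'ee_rot': array([ 3.14013005e+00, -1.34067373e-04, -2.69890210e+00]), 'force': array([-0.32050582,  0.55712207, -0.15979574]), 'moment': array([ 0.0306961 , -0.03766175,  0.03736715]), 'gripper_force': 0.0, 'width': 0.08777617272472067}
```

View pics/top0.png

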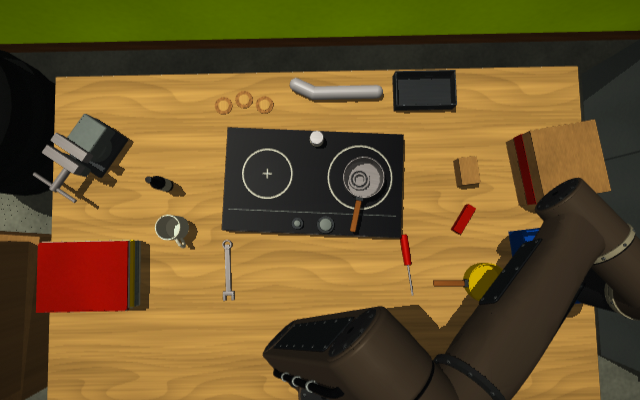

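View pics/side0.png

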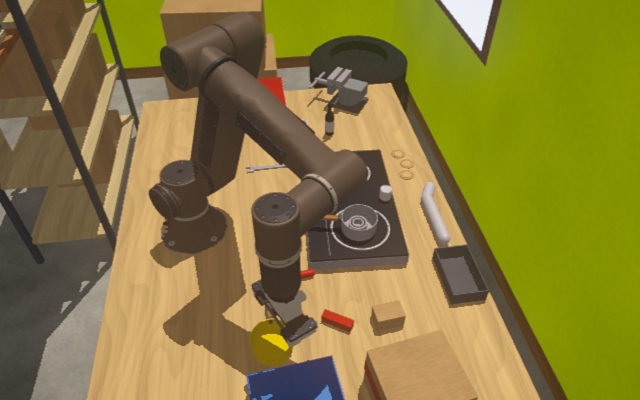

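The top view shows the small ring at (267,174), the large ring at about (360,178) with the pan in it at (364,178), and the handle running to (356,230). The narrow key is at (297,224), the wide key at (325,225) and the tin at (317,139). The side view confirms the pan with the bearing in it; the yellow pan under the gripper is the look-alike.

```bash
cat > h.py <<'E'
from station import *
import cv2,numpy as np
def ray(n,uv,z):
    c=calibration(n);uv=np.atleast_2d(np.array(uv,float));K,R,t=c["intrinsics"],c["R"],c["t"]
    d=(np.linalg.inv(K)@np.c_[uv,np.ones(len(uv))].T).T@R; o=-R.T@t
    return o+d*((z-o[2])/d[:,2])[:,None]
def circ(P):
    A=np.c_[2*P[:,:2],np.ones(len(P))];s=np.linalg.lstsq(A,(P[:,:2]**2).sum(1),rcond=None)[0]
    return s[:2],np.sqrt(s[2]+s[0]**2+s[1]**2)
def pts(m,box):
    x0,y0,x1,y1=box;v,u=np.nonzero(m[y0:y1,x0:x1]);return np.c_[u+x0,v+y0]
def rob(P,k=4,tol=.006):
    for _ in range(k):
        c,r=circ(P);e=abs(np.hypot(*(P[:,:2]-c).T)-r);P=P[e<max(tol,np.percentile(e,70))]
    return c,r,len(P)
E
python3 - <<'E'
from h import *
f=np.load("pics/top0.npz");p,d=f["p"],f["d"]
g=p.min(2)
def ring(box,c0,r0):
    P=ray("top",pts(g>110,box),.055);r=np.hypot(*(P[:,:2]-c0).T);P=P[abs(r-r0)<.015];c,r=circ(P)
    for _ in range(6):
        rr=np.hypot(*(P[:,:2]-c).T);P=P[abs(rr-r0)<.008];c,r=circ(P)
    return c,r,len(P)
S=ring((235,140,300,205),ray("top",(267,174),.055)[0,:2],.0795)
L=ring((320,140,400,215),ray("top",(360,178),.055)[0,:2],.1025)
print("S",S,"L",L,"dist",np.linalg.norm(S[0]-L[0]))
v=S[0]-L[0];print("hob yaw",np.arctan2(-v[0],v[1]))
# depth cloud
c=calibration("top");V,U=np.mgrid[:400,:640];X=np.stack([(U-c["intrinsics"][0,2])/c["intrinsics"][0,0]*d,(V-c["intrinsics"][1,2])/c["intrinsics"][1,1]*d,d],-1)
W=(X-c["t"])@c["R"]
hs=cv2.cvtColor(p,cv2.COLOR_RGB2HSV)
wood=(hs[...,1]>100)&(hs[...,0]<20)&(p[...,0]>60)
box=(335,190,375,235);m=wood&(W[...,2]>.085);q=pts(m,box)
H=ray("top",q,.109);print("handle n",len(q),"z",np.median(W[q[:,1],q[:,0],2]))
mu=H[:,:2].mean(0);a=np.linalg.svd(H[:,:2]-mu)[2][0];a*=np.sign(-a[0]);s=(H[:,:2]-mu)@a
print("handle mean",mu,"dir",a,"ext",s.min(),s.max())
# rim
m=(W[...,2]>.10)&~wood;q=pts(m,(330,145,400,212));P=ray("top",q,.115)
h=cv2.convexHull(P[:,:2].astype(np.float32))[:,0];
print("pan rim",cv2.minEnclosingCircle(h),circ(h),len(q))
for n,uv,b in(("nar",(297,224),14),("wide",(325,225),18)):
    print(n,ray("top",uv,.077)[0])
    u,v=uv;m=(W[...,2]>.065);q=pts(m,(u-b,v-b,u+b,v+b));P=ray("top",q,.075);print(len(q),P.mean(0),np.ptp(P,axis=0),np.percentile(W[q[:,1],q[:,0],2],[10,50,90]))
print("glass z",np.median(W[150:200,240:290,2]))
cv2.imwrite("pics/c0.png",cv2.resize(p[120:245,215:410,::-1],None,fx=4,fy=4,interpolation=cv2.INTER_CUBIC))
E
```

```text
S (array([0.61564966, 0.16802974]), np.float64(0.07935059935922877), 261) L (array([ 0.5967236 , -0.13131659]), np.float64(0.10212823261127445), 265) dist 0.2999440266150177
hob yaw -0.06314057424109588
handle n 181 z 0.10718269060675385
handle mean [ 0.47005657 -0.10839012] dir [-0.97519815  0.22133361] ext -0.049189221471199106 0.04878605585469971
pan rim ((0.5642113089561462, -0.12824489176273346), 0.12450394779443741) (array([ 0.56179557, -0.12854156]), np.float64(0.09138146856611025)) 227
nar [0.44876374 0.07224619 0.077     ]
80 [0.4501706  0.07310578 0.075     ] [0.03470891 0.04092537 0.        ] [0.06557315 0.07018052 0.0777587 ]
wide [ 0.4437929 -0.0159599  0.077    ]
200 [ 0.44420776 -0.0151463   0.075     ] [0.08371303 0.09558316 0.        ] [0.06610088 0.0741907  0.07991771]
glass z 0.05485440791987832
```

View pics/c0.png

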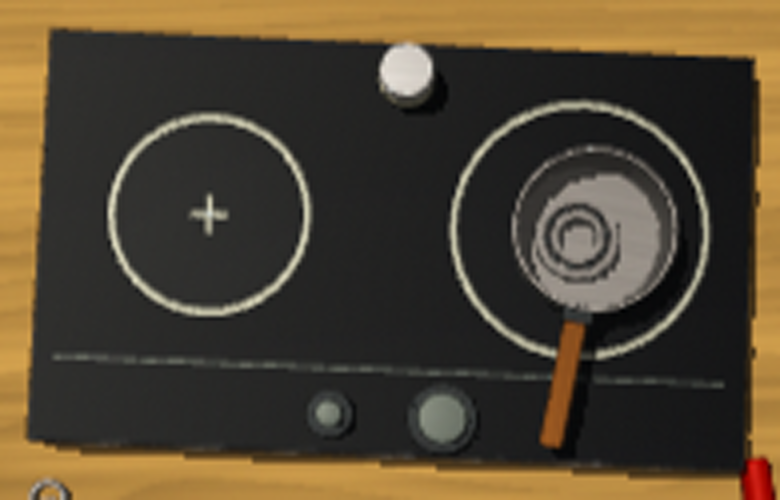

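servo_tool(
  moves=[
    {"jaw":1,"dx":0.0186,"dy":0.05,"dz":-0.004,"roll":-3.82},
    {"jaw":1,"dx":0.0186,"dy":0.05,"dz":-0.004,"roll":-3.82},
    {"jaw":1,"dx":0.0186,"dy":0.05,"dz":-0.004,"roll":-3.82},
    {"jaw":1,"dx":0.0186,"dy":0.05,"dz":-0.004,"roll":-3.82},
    {"jaw":1,"dx":0.0186,"dy":0.05,"dz":-0.004,"roll":-3.82},
    {"jaw":1,"dx":0.0186,"dy":0.05,"dz":-0.004,"roll":-3.82},
    {"jaw":1,"dx":0.0186,"dy":0.05,"dz":-0.004,"roll":-3.82},
    {"jaw":1,"dx":0.0186,"dy":0.05,"dz":-0.004,"roll":-3.82},
    {"jaw":1,"dx":0.0186,"dy":0.05,"dz":-0.004,"roll":-3.82},
    {"jaw":1,"dx":0.0186,"dy":0.05,"dz":-0.004,"roll":-3.82},
  ],
)

```text
t: 1.35
eef_pos: [0.4754, -0.1081, 0.1864]
ee_rot: [3.142, 0.0, 2.916]
force: [0.4, -0.1, 0.3]
width: 0.088
gripper_force: 0.0
```

```bash
python3 - <<'E'
from h import *
print("rim c",ray("top",[(363.7,177.5),(343.3,177),(384.2,177)],.115))
s=get_state();print(s["t"],s["eef_pos"],s["ee_rot"],s["q"])
E
```

```text
rim c [[ 0.5868842  -0.1377023   0.115     ]
 [ 0.58976218 -0.07485968  0.115     ]
 [ 0.58710583 -0.20092117  0.115     ]]
1.35 [ 0.47540369 -0.10811636  0.18643819] [3.14150153e+00 1.04100573e-04 2.91565187e+00] [ 1.80675897e-01  7.98373008e-02 -4.49240740e-01 -4.92578830e-05
 -1.04158663e+00 -1.97738814e+00]
```

servo_tool(
  moves=[
    {"jaw":1,"dy":-0.001,"dz":-0.02},
    {"jaw":1,"dz":-0.02},
    {"jaw":1,"dz":-0.02},
    {"jaw":1,"dz":-0.02},
    {"jaw":1,"dz":-0.01},
    {"jaw":1,"dz":-0.0104},
    {"jaw":0.4},
    {"jaw":0.25},
    {"jaw":0.1},
    {"jaw":0.1},
  ],
  newtons=20,
)

```text
$.moves[0]: bad value
```

servo_tool(
  moves=[
    {"jaw":1,"dx":0,"dy":-0.001,"dz":-0.02,"roll":0},
    {"jaw":1,"dx":0,"dy":0,"dz":-0.02,"roll":0},
    {"jaw":1,"dx":0,"dy":0,"dz":-0.02,"roll":0},
    {"jaw":1,"dx":0,"dy":0,"dz":-0.02,"roll":0},
    {"jaw":1,"dx":0,"dy":0,"dz":-0.01,"roll":0},
    {"jaw":1,"dx":0,"dy":0,"dz":-0.01,"roll":0},
    {"jaw":0.4,"dx":0,"dy":0,"dz":0,"roll":0},
    {"jaw":0.25,"dx":0,"dy":0,"dz":0,"roll":0},
    {"jaw":0.1,"dx":0,"dy":0,"dz":0,"roll":0},
    {"jaw":0.1,"dx":0,"dy":0,"dz":0,"roll":0},
  ],
  newtons=20,
)

```text
t: 2.6
eef_pos: [0.4755, -0.1109, 0.087]
ee_rot: [3.141, 0.001, 2.918]
force: [0.4, -0.0, 0.3]
width: 0.053
gripper_force: 0.0
```

servo_tool(
  moves=[
    {"jaw":0.1,"dx":0,"dy":0,"dz":0,"roll":0},
    {"jaw":0.1,"dx":0,"dy":0,"dz":0,"roll":0},
    {"jaw":0.1,"dx":0,"dy":0,"dz":0,"roll":0},
    {"jaw":0.1,"dx":0,"dy":0,"dz":0,"roll":0},
    {"jaw":0.1,"dx":0,"dy":0,"dz":0,"roll":0},
    {"jaw":0.1,"dx":0,"dy":0,"dz":0,"roll":0},
    {"jaw":0.1,"dx":0,"dy":0,"dz":0,"roll":0},
    {"jaw":0.1,"dx":0,"dy":0,"dz":0,"roll":0},
    {"jaw":0.1,"dx":0,"dy":0,"dz":0,"roll":0},
    {"jaw":0.1,"dx":0,"dy":0,"dz":0,"roll":0},
  ],
  newtons=20,
)

```text
t: 3.85
eef_pos: [0.4752, -0.1109, 0.0866]
ee_rot: [-3.142, -0.0, 2.918]
force: [-1.0, -0.8, 1.7]
width: 0.0179
gripper_force: 20.0
```

```bash
python3 - <<'E'
from h import *
p,d=grab_frame("side");cv2.imwrite("pics/s1.png",cv2.resize(p[130:290,240:420,::-1],None,fx=3.5,fy=3.5,interpolation=cv2.INTER_CUBIC))
s=get_state();print(s["force"],s["moment"],s["width"])
E
```

```text
[-0.45026058 -1.60304213 -0.20766997] [-0.52869434  0.17451187 -0.14485327] 0.01813731336144727
```

View pics/s1.png

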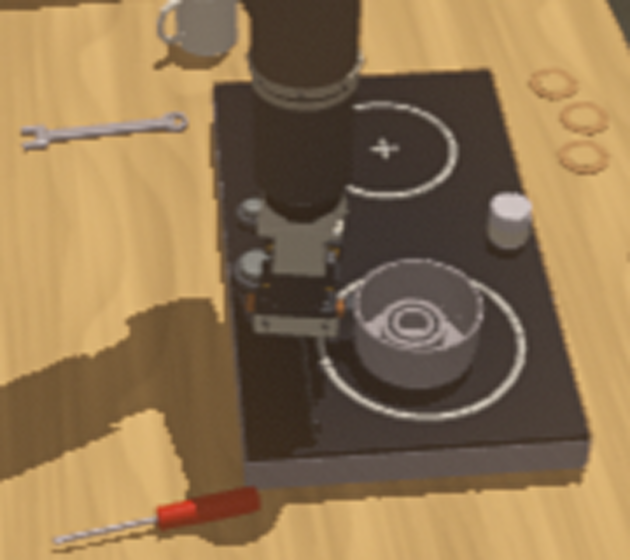

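The handle is pinched at its 18 mm width and the pan stands flat in the large ring (crop centre about (418,325)). Next I slide it.

servo_tool(
  moves=[
    {"jaw":0.1,"dx":0.002,"dy":0.005,"dz":0,"roll":0},
    {"jaw":0.1,"dx":0.002,"dy":0.01,"dz":0,"roll":0},
    {"jaw":0.1,"dx":0.002,"dy":0.015,"dz":0,"roll":0},
    {"jaw":0.1,"dx":0.002,"dy":0.015,"dz":0,"roll":0},
    {"jaw":0.1,"dx":0.002,"dy":0.015,"dz":0,"roll":0},
    {"jaw":0.1,"dx":0.002,"dy":0.015,"dz":0,"roll":0},
    {"jaw":0.1,"dx":0.002,"dy":0.015,"dz":0,"roll":0},
    {"jaw":0.1,"dx":0.002,"dy":0.015,"dz":0,"roll":0},
    {"jaw":0.1,"dx":0.002,"dy":0.015,"dz":0,"roll":0},
    {"jaw":0.1,"dx":0.002,"dy":0.01,"dz":0,"roll":0},
  ],
  newtons=25,
)

```text
t: 5.15
eef_pos: [0.4946, 0.0188, 0.0865]
ee_rot: [-3.14, -0.001, 2.917]
force: [-2.1, -7.0, 3.1]
width: 0.0178
gripper_force: 25.6
```

servo_tool(
  moves=[
    {"jaw":0.1,"dx":0.001,"dy":0.015,"dz":0,"roll":0},
    {"jaw":0.1,"dx":0.001,"dy":0.02,"dz":0,"roll":0},
    {"jaw":0.1,"dx":0.001,"dy":0.02,"dz":0,"roll":0},
    {"jaw":0.1,"dx":0.001,"dy":0.02,"dz":0,"roll":0},
    {"jaw":0.1,"dx":0.001,"dy":0.02,"dz":0,"roll":0},
    {"jaw":0.1,"dx":0.001,"dy":0.02,"dz":0,"roll":0},
    {"jaw":0.1,"dx":0.001,"dy":0.02,"dz":0,"roll":0},
    {"jaw":0.1,"dx":0,"dy":0.02,"dz":0,"roll":0},
    {"jaw":0.1,"dx":0,"dy":0.015,"dz":0,"roll":0},
    {"jaw":0.1,"dx":0,"dy":0.005,"dz":0,"roll":0},
  ],
)

```text
t: 6.4
eef_pos: [0.5019, 0.194, 0.0865]
ee_rot: [-3.14, -0.0, 2.918]
force: [0.6, -6.6, 2.6]
width: 0.0182
gripper_force: 25.4
```

```bash
python3 - <<'E'
from h import *
s=get_state();print(s["eef_pos"],s["ee_rot"],s["force"],s["q"])
p,d=grab_frame("top");np.savez("pics/top2.npz",p=p,d=d);cv2.imwrite("pics/t2.png",cv2.resize(p[120:245,215:410,::-1],None,fx=4,fy=4,interpolation=cv2.INTER_CUBIC))
E
```

```text
[0.50190387 0.19399349 0.08646068] [-3.14025438e+00 -4.85374203e-04  2.91798159e+00] [ 0.55602285 -6.6089464   2.61325838] [ 7.33569976e-01  2.72432590e-01 -4.71028204e-01  5.07132015e-04
 -8.28709223e-01 -2.52832003e+00]
```

View pics/t2.png

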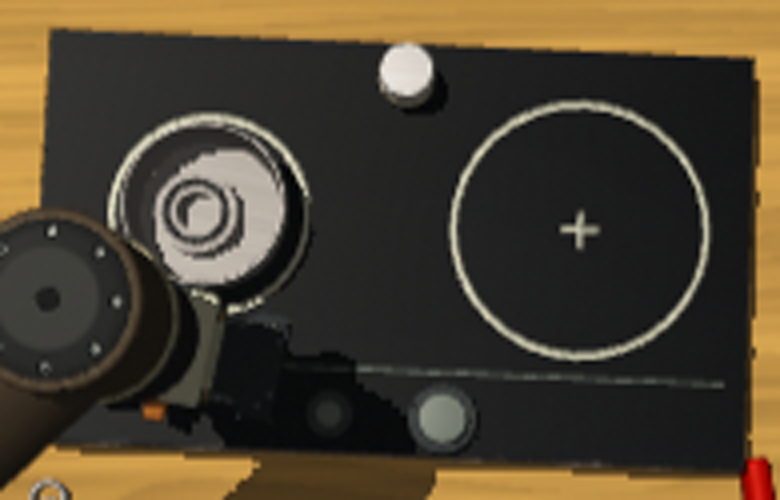

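```bash
python3 - <<'E'
from h import *
c=calibration("top")
for f,box,c0 in(("top0",(325,140,405,215),(.588,-.137)),("top2",(235,140,300,200),(.6156,.168))):
    z=np.load(f"pics/{f}.npz");p,d=z["p"],z["d"];K=c["intrinsics"]
    V,U=np.mgrid[:400,:640];X=np.stack([(U-K[0,2])/K[0,0]*d,(V-K[1,2])/K[1,1]*d,d],-1);W=(X-c["t"])@c["R"]
    q=pts((W[...,2]>.105)&(W[...,2]<.122),box);P=ray("top",q,.115)[:,:2]
    C=np.array(c0)
    for tol in(.015,.01,.008,.006,.006):
        r=np.hypot(*(P-C).T);Q=P[abs(r-.0625)<tol];C,R=circ(Q)
    an=np.degrees(np.arctan2(*(Q-C).T[::-1]));print(f,C,R,len(Q),np.histogram(an,8,(-180,180))[0])
E
```

```text
top0 [ 0.5871979 -0.1360359] 0.0621910791422854 179 [16 21 24 28 22 18 19 31]
top2 [0.61374131 0.16526568] 0.06203377476429701 158 [21 18 18 20 26 26 11 18]
```

servo_tool(
  moves=[
    {"jaw":0.1,"dx":0.001,"dy":0.002,"dz":0,"roll":0},
    {"jaw":0.1,"dx":0,"dy":0,"dz":0,"roll":0},
    {"jaw":0.6,"dx":0,"dy":0,"dz":0,"roll":0},
    {"jaw":0.6,"dx":0,"dy":0,"dz":0,"roll":0},
    {"jaw":0.6,"dx":0,"dy":0,"dz":0,"roll":0},
    {"jaw":0.6,"dx":0,"dy":0,"dz":0,"roll":0},
    {"jaw":0.6,"dx":0,"dy":0,"dz":0,"roll":0},
    {"jaw":0.6,"dx":0,"dy":0,"dz":0,"roll":0},
    {"jaw":0.6,"dx":0,"dy":0,"dz":0.01,"roll":0},
    {"jaw":0.6,"dx":0,"dy":0,"dz":0.02,"roll":0},
  ],
)

```text
t: 7.7
eef_pos: [0.5029, 0.1958, 0.1168]
ee_rot: [-3.14, -0.001, 2.918]
force: [0.6, 0.3, 0.1]
width: 0.0527
gripper_force: 0.0
```

servo_tool(
  moves=[
    {"jaw":0.6,"dx":0,"dy":0,"dz":0.04,"roll":0},
    {"jaw":0,"dx":-0.01,"dy":-0.036,"dz":0,"roll":0},
    {"jaw":0,"dx":-0.01,"dy":-0.036,"dz":0,"roll":0},
    {"jaw":0,"dx":-0.01,"dy":-0.035,"dz":0,"roll":0},
    {"jaw":0,"dx":-0.01,"dy":-0.035,"dz":0,"roll":0},
    {"jaw":0,"dx":-0.01,"dy":-0.035,"dz":0,"roll":0},
    {"jaw":0,"dx":-0.008,"dy":-0.035,"dz":0,"roll":0},
    {"jaw":0,"dx":0,"dy":0,"dz":-0.03,"roll":0},
    {"jaw":0,"dx":0,"dy":0,"dz":-0.02,"roll":0},
    {"jaw":0,"dx":0,"dy":0,"dz":-0.01,"roll":0},
  ],
)

```text
t: 8.95
eef_pos: [0.445, -0.0161, 0.0963]
ee_rot: [-3.141, -0.0, 2.917]
force: [0.9, -0.1, -0.2]
width: 0.0004
gripper_force: 0.0
```

```bash
python3 - <<'E'
from h import *
p,d=grab_frame("side");cv2.imwrite("pics/s3.png",cv2.resize(p[130:290,240:420,::-1],None,fx=3.5,fy=3.5,interpolation=cv2.INTER_CUBIC))
s=get_state();print(s["eef_pos"],s["force"])
E
```

```text
[ 0.44466681 -0.01605291  0.09550652] [-0.03105529 -0.18451009 -1.08966308]
```

View pics/s3.png

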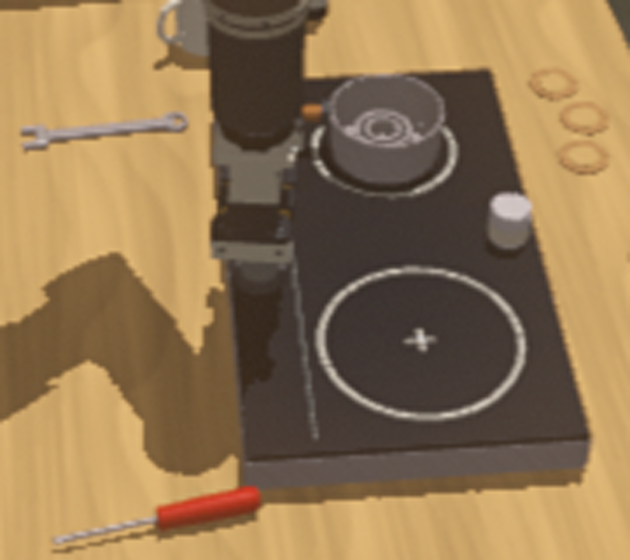

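The pan stands inside the small ring (crop about (385,140)), the tin has not moved, and the closed fingers are over the wide key (crop about (258,275)).

servo_tool(
  moves=[
    {"jaw":0,"dx":0,"dy":0,"dz":-0.01,"roll":0},
    {"jaw":0,"dx":0,"dy":0,"dz":-0.007,"roll":0},
    {"jaw":0,"dx":0,"dy":0,"dz":-0.002,"roll":0},
    {"jaw":0,"dx":0,"dy":0,"dz":-0.002,"roll":0},
    {"jaw":0,"dx":0,"dy":0,"dz":-0.001,"roll":0},
    {"jaw":0,"dx":0,"dy":0,"dz":-0.001,"roll":0},
    {"jaw":0,"dx":0,"dy":0,"dz":-0.001,"roll":0},
    {"jaw":0,"dx":0,"dy":0,"dz":-0.001,"roll":0},
    {"jaw":0,"dx":0,"dy":0,"dz":0,"roll":0},
    {"jaw":0,"dx":0,"dy":0,"dz":0,"roll":0},
  ],
)

```text
t: 10.25
eef_pos: [0.4452, -0.0159, 0.0716]
ee_rot: [3.142, -0.0, 2.918]
force: [-3.8, 0.9, 5.0]
width: 0.0004
gripper_force: 2.3
```

Almost at the bottom; I press a little further in small steps.

servo_tool(
  moves=[
    {"jaw":0,"dx":0,"dy":0,"dz":-0.0005,"roll":0},
    {"jaw":0,"dx":0,"dy":0,"dz":-0.0005,"roll":0},
    {"jaw":0,"dx":0,"dy":0,"dz":-0.0005,"roll":0},
    {"jaw":0,"dx":0,"dy":0,"dz":0,"roll":0},
    {"jaw":0,"dx":0,"dy":0,"dz":0,"roll":0},
    {"jaw":0,"dx":0,"dy":0,"dz":0,"roll":0},
    {"jaw":0,"dx":0,"dy":0,"dz":0,"roll":0},
    {"jaw":0,"dx":0,"dy":0,"dz":0,"roll":0},
    {"jaw":0,"dx":0,"dy":0,"dz":0,"roll":0},
    {"jaw":0,"dx":0,"dy":0,"dz":0,"roll":0},
  ],
)

```text
t: 11.5
eef_pos: [0.4452, -0.0159, 0.071]
ee_rot: [-3.142, 0.0, 2.918]
force: [-8.4, 2.4, 18.0]
width: 0.0005
gripper_force: 9.3
```

The wide key is at its stop: z is 0.071 m and the force rose to 18 N. I let it up and go to the narrow key.

servo_tool(
  moves=[
    {"jaw":0,"dx":0,"dy":0,"dz":0.006,"roll":0},
    {"jaw":0,"dx":0,"dy":0,"dz":0.01,"roll":0},
    {"jaw":0,"dx":0,"dy":0,"dz":0.02,"roll":0},
    {"jaw":0,"dx":0.003,"dy":0.03,"dz":0,"roll":0},
    {"jaw":0,"dx":0.003,"dy":0.03,"dz":0,"roll":0},
    {"jaw":0,"dx":0,"dy":0.029,"dz":0,"roll":0},
    {"jaw":0,"dx":0,"dy":0,"dz":0,"roll":0},
    {"jaw":0,"dx":0,"dy":0,"dz":-0.01,"roll":0},
    {"jaw":0,"dx":0,"dy":0,"dz":0,"roll":0},
    {"jaw":0,"dx":0,"dy":0,"dz":0,"roll":0},
  ],
)

```text
t: 12.75
eef_pos: [0.4511, 0.0725, 0.0959]
ee_rot: [-3.141, -0.0, 2.917]
force: [-0.1, 0.6, 0.4]
width: 0.0003
gripper_force: 0.0
```

```bash
python3 - <<'E'
from h import *
p,d=grab_frame("side");cv2.imwrite("pics/s4.png",cv2.resize(p[130:290,240:420,::-1],None,fx=3.5,fy=3.5,interpolation=cv2.INTER_CUBIC))
s=get_state();print(s["eef_pos"],s["force"])
E
```

```text
[0.45120218 0.07260941 0.09601821] [-0.94105758  0.2648844   0.00683152]
```

View pics/s4.png

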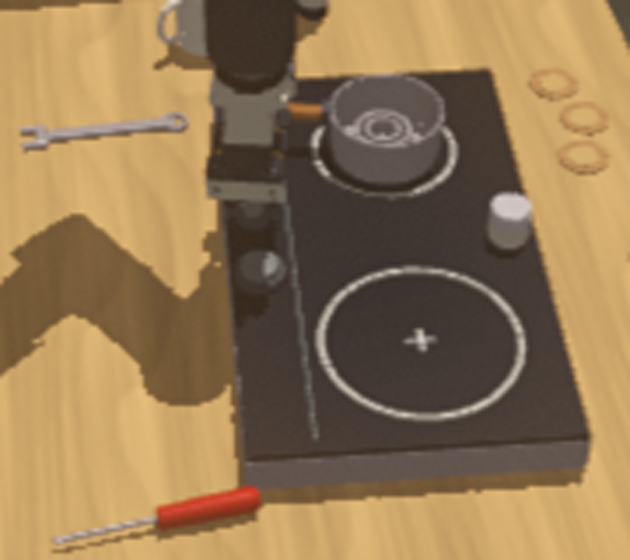

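The wide key is up again (crop (262,270)), and the fingers are over the narrow key (crop (252,212)).

servo_tool(
  moves=[
    {"jaw":0,"dx":0,"dy":0,"dz":-0.01,"roll":0},
    {"jaw":0,"dx":0,"dy":0,"dz":-0.007,"roll":0},
    {"jaw":0,"dx":0,"dy":0,"dz":-0.002,"roll":0},
    {"jaw":0,"dx":0,"dy":0,"dz":-0.002,"roll":0},
    {"jaw":0,"dx":0,"dy":0,"dz":-0.002,"roll":0},
    {"jaw":0,"dx":0,"dy":0,"dz":-0.001,"roll":0},
    {"jaw":0,"dx":0,"dy":0,"dz":-0.001,"roll":0},
    {"jaw":0,"dx":0,"dy":0,"dz":-0.001,"roll":0},
    {"jaw":0,"dx":0,"dy":0,"dz":0,"roll":0},
    {"jaw":0,"dx":0,"dy":0,"dz":0,"roll":0},
  ],
)

```text
t: 14.05
eef_pos: [0.4509, 0.0728, 0.071]
ee_rot: [-3.141, -0.0, 2.918]
force: [-9.1, -2.6, 18.1]
width: 0.0008
gripper_force: 9.1
```

servo_tool(
  moves=[
    {"jaw":0,"dx":0,"dy":0,"dz":0.006,"roll":0},
    {"jaw":0,"dx":0,"dy":0,"dz":0.02,"roll":0},
    {"jaw":0,"dx":0,"dy":0,"dz":0.04,"roll":0},
    {"jaw":0,"dx":0,"dy":0,"dz":0.04,"roll":0},
    {"jaw":0,"dx":0,"dy":-0.04,"dz":0.02,"roll":0},
    {"jaw":0,"dx":0,"dy":-0.05,"dz":0,"roll":0},
    {"jaw":0,"dx":0,"dy":-0.05,"dz":0,"roll":0},
    {"jaw":0,"dx":0,"dy":-0.05,"dz":0,"roll":0},
    {"jaw":0,"dx":0,"dy":-0.05,"dz":0,"roll":0},
    {"jaw":0,"dx":0,"dy":0,"dz":0,"roll":0},
  ],
)

```text
t: 15.3
eef_pos: [0.4515, -0.1695, 0.1959]
ee_rot: [3.142, 0.001, 2.913]
force: [0.2, 0.1, -0.1]
width: 0.0004
gripper_force: 0.0
```

```bash
python3 - <<'E'
from h import *
p,d=grab_frame("top");cv2.imwrite("pics/t5.png",cv2.resize(p[120:245,215:410,::-1],None,fx=4,fy=4,interpolation=cv2.INTER_CUBIC))
c=calibration("top");K=c["intrinsics"]
V,U=np.mgrid[:400,:640];X=np.stack([(U-K[0,2])/K[0,0]*d,(V-K[1,2])/K[1,1]*d,d],-1);W=(X-c["t"])@c["R"]
P=ray("top",pts((W[...,2]>.105)&(W[...,2]<.122),(235,140,300,200)),.115)[:,:2];C=np.array((.6156,.168))
for tol in(.015,.01,.008,.006,.006):
    r=np.hypot(*(P-C).T);Q=P[abs(r-.0625)<tol];C,R=circ(Q)
print(C,R,len(Q),get_state()["force"])
E
```

```text
[0.61372941 0.16626719] 0.06220171749904847 177 [0.0992734  0.71160881 0.21048779]
```

View pics/t5.png

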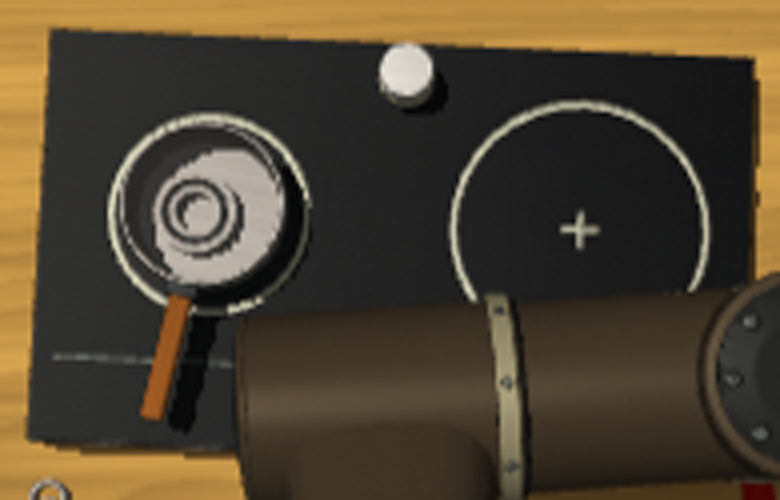

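The pan (crop about (205,210)) is within 3 mm of the small ring's centre with the bearing in it, the tin is in place, and the arm touches nothing.

```bash
python3 -c "
from station import *
print(job_done())"
```

```text
the job is handed in; nothing more can be done
None
```

The job is handed in: the pan, with the bearing in it, stands in the small ring about 3 mm off centre, and the wide key and then the narrow key were each pressed fully down and let up (the narrow key's return was not checked by camera).

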